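# Count to the third gap and push the sample tin in

### The job

Counting gaps from the end of the rack that carries the ball-topped post, run a fingertip along the back rail and touch the raised pads behind the first, second and third gaps in turn, and none of the pads beyond. Then push the loose round tin along the rack's front ledge and fully into that third gap, until it rests against the back rail, upright. Use the fingers only to touch and push: do not lift or tip the tin, and leave everything else standing where it is.

Things in the scene. Friction and masses are not known exactly. Their poses are not given: they have to be found in the camera images.
- rack: Fixed aluminium divider rack, base plate 150 (x) x 450 (y) x 4 mm; origin at the centre of its underside, z up, +x towards the back rail. Seven dividers along x, 6 mm thick, tops 40 mm above the bench, at y = +180, +120 .. -180 mm, make six gaps 54 mm wide, open above and to -x, centred at y = +150, +90, +30, -30, -90, -150 mm.
- ledge (a point): Point on the rack's flat front ledge, at rack x = -35 mm, y = 0, 4 mm above the bench. The ledge is the base plate from rack x = -75 mm to the dividers' front ends at x = +6 mm; it has no lip and runs level into the gaps.
- rail (a point): Middle of the back rail's top, at rack x = +62.5 mm, y = 0, 46 mm above the bench. The rail closes the gaps at the back: it runs along the rack's y, 25 mm thick, its front face at rack x = +50 mm.
- ball_post: Steel post with a ball on top (ball 26 mm across, 61 mm high above the bench), fixed on one end of the rack's base beyond the last divider, at rack x = +27 mm, y = +205 or -205 mm. The gaps are counted from this end; the other end carries only a flat square block, 28 mm wide and 8 mm high. Origin at its foot.
- tin: The tin to push: a lidded round aluminium sample tin, 46 mm in diameter, 35 mm high, about 0.15 kg, standing loose on the front ledge outside all gaps. Origin at the centre of its underside. Pushed home against the back rail its centre is at rack x = +27 mm.
- pad_a: Fixed raised pad on top of the back rail, one behind each gap and centred on it: the pad of the gap nearest the rack's +y end. 20 (x) x 24 (y) mm, 6 mm high, its flat top 52 mm above the bench; origin at the centre of its underside, at rack x = +62.5 mm. Rigid.
- pad_b: Fixed raised pad on top of the back rail, one behind each gap and centred on it: second from the +y end. 20 (x) x 24 (y) mm, 6 mm high, its flat top 52 mm above the bench; origin at the centre of its underside, at rack x = +62.5 mm. Rigid.
- pad_c: Fixed raised pad on top of the back rail, one behind each gap and centred on it: third from the +y end. 20 (x) x 24 (y) mm, 6 mm high, its flat top 52 mm above the bench; origin at the centre of its underside, at rack x = +62.5 mm. Rigid.
- pad_d: Fixed raised pad on top of the back rail, one behind each gap and centred on it: fourth from the +y end, third from the -y end. 20 (x) x 24 (y) mm, 6 mm high, its flat top 52 mm above the bench; origin at the centre of its underside, at rack x = +62.5 mm. Rigid.
- pad_e: Fixed raised pad on top of the back rail, one behind each gap and centred on it: fifth from the +y end, second from the -y end. 20 (x) x 24 (y) mm, 6 mm high, its flat top 52 mm above the bench; origin at the centre of its underside, at rack x = +62.5 mm. Rigid.
- pad_f: Fixed raised pad on top of the back rail, one behind each gap and centred on it: the pad of the gap nearest the -y end. 20 (x) x 24 (y) mm, 6 mm high, its flat top 52 mm above the bench; origin at the centre of its underside, at rack x = +62.5 mm. Rigid.
- stored_tin: Bystander: a tin like the first one, already inside a gap of the rack (never the third from either end). Origin: centre of its underside.
- jar: Bystander: glass jar, 44 mm across, 50 mm high, in another gap of the rack (never the third from either end). Origin: centre of its underside.
- weight: Bystander: brass balance weight with a knob, 40 mm across, 48 mm high, in another gap of the rack (never the third from either end). Origin: centre of its underside.
- ring_mould: Bystander: steel ring mould, 80 mm across, 40 mm high, on the bench. Origin: centre of its underside.
- spatula: Bystander: spatula lying on the bench near the robot, about 280 mm long. Origin at its middle.
- bowl: Bystander: steel bowl, 120 mm across, 50 mm high, on the bench. Origin: centre of its underside.
- bottle: Bystander: white plastic bottle, 60 mm across, 140 mm high, on the bench. Origin: centre of its underside.
Things that resemble listed ones, but are neither listed nor needed, are in the scene too. What is shaped like the tin but blue is not meant. What is shaped like the ball_post but brown is not meant.

How it is judged (in metres and radians):
On the way, in this order (a step that is already met when the one before it is completed fails the run):
1. a fingertip touches the pad of the first gap from the ball-post end (((y of ball_post in the frame of rack above 0 m and contact force between the fingers and pad_a above 0.2 N) or (y of ball_post in the frame of rack below 0 m and contact force between the fingers and pad_f above 0.2 N))), for 0.05 s.
2. a fingertip touches the pad of the second gap from the ball-post end (((y of ball_post in the frame of rack above 0 m and contact force between the fingers and pad_b above 0.2 N) or (y of ball_post in the frame of rack below 0 m and contact force between the fingers and pad_e above 0.2 N))), for 0.05 s.
3. a fingertip touches the pad of the third gap from the ball-post end (((y of ball_post in the frame of rack above 0 m and contact force between the fingers and pad_c above 0.2 N) or (y of ball_post in the frame of rack below 0 m and contact force between the fingers and pad_d above 0.2 N))), for 0.05 s.
4. the tin is pushed home in the third gap (horizontal distance between tin and ball_post between 0.16 and 0.19 m and x of tin in the frame of rack above 0.021 m and z of tin in the frame of rack below 0.01 m and angle between tin's own z axis and vertical below 0.1 rad), for 0.2 s.
At the end, for the whole second after the job is handed in: The tin stands upright (within 0.1 rad) and at rest on the base plate in the third gap counted from the ball post (centre 160 to 190 mm from the post), no more than 6 mm short of touching the back rail (all of step 4 and linear speed of tin below 0.01 m/s).
It fails at once if a finger touches a pad beyond the third gap ((y of ball_post in the frame of rack above 0 m and (contact force between the fingers and pad_d above 0.2 N or contact force between the fingers and pad_e above 0.2 N or contact force between the fingers and pad_f above 0.2 N)) or (y of ball_post in the frame of rack below 0 m and (contact force between the fingers and pad_a above 0.2 N or contact force between the fingers and pad_b above 0.2 N or contact force between the fingers and pad_c above 0.2 N))).
It fails at once if the tin is lifted more than 10 mm off the ledge (z of tin in the frame of rack above 0.014 m).
It fails at once if the tin is tipped by more than 0.4 rad (angle between tin's own z axis and vertical above 0.4 rad).
It fails at once if a bystander is moved by more than 20 mm (distance of any of stored_tin, jar, weight, ring_mould, spatula, bowl, bottle from where it was at the start of the episode above 0.02 m).
It also fails if it takes over 64 s, if anything falls off the work surface, if the arm or the gripper's body presses on something with over 40 N, if the wrist force passes 120 N, or if a joint passes its speed limit or range.

### The arm

A 7-joint arm with a two-finger parallel gripper is mounted at the origin on the work surface. World frame = base frame: x ahead of the robot, y to its left, z up, the work surface at z = 0. Lengths are in mm, angles in rad, forces in N, time in s.
With the tool pointing down it reaches from about 400 to 875 mm from the base axis. Payload 4.4 kg.
Tool frame: the origin (TCP) lies where the fingers leave the gripper's body, on its centre line; the fingertips stand 73 mm ahead of it and the grasp point (between the pads) lies 54 mm ahead of it; z points along the fingers, y is the line along which they close (so a half turn about z gives the same grasp; the last joint's range is limited). The gripper opens to 85 mm and grips with 20 to 120 N. Pads are 22 mm wide; open, the fingers measure 114 mm over their backs; the gripper's body (76 mm by 85 mm) begins 54 mm behind the grasp point. The pads swing forward as they close: fully open they stand 13 mm farther back than shut.
Start: joints at [-1.294, 0.628, 0.038, 1.517, -0.027, 0.996, -0.02], TCP at [218.461, 612.202, 303.913] pointing down, gripper open.
Joint ranges: [-3.06, 3.06], [-0.37, 2.12], [-1.25, 1.32], [0.18, 2.47], [-1.1, 4.24], [0.23, 1.98], [-2.94, 2.94]. Speed limits (rad/s): [2.57, 2.57, 3.14, 3.14, 3.14, 3.14, 3.14].

### API

Orientations are given as [roll, pitch, yaw] about the fixed x, y, z axes, in that order (R = Rz(yaw) Ry(pitch) Rx(roll)).
In Python, from cell import ctrl gives the robot as it stands.
- The arm moves only by the tool send_rows, never from a script. Its argument "rows" is a list that holds one entry, the list of rows, each a list of 6 numbers: the shift along the tool's x, y, z in cm, then the turn, a rotation vector about the tool's x, y, z in rad. In form: [[[tx, ty, tz, wx, wy, wz], ...]]. A call has 1 to 10 rows; each row is the pose to reach, as a shift and turn from the pose commanded when the call began, along the tool's axes at that moment; what a row does not reach only later rows make up. A row lasts 1/10 s, in which the tool goes at most 50 mm and 8.59 degrees, less where a joint would pass 70% of its speed; a pose out of reach is approached as far as the arm can. A call with a gripper value outside its range is refused whole. "grip" is the closure in counts, from 0 (fully open) to 255 (shut), set as the call begins (left out, the last holds). The fingers move at their own pace and stop on an object; the grip force is fixed at half the most. Time passes only in rows, so rows that repeat a pose let the fingers close. It gives the time, the measured TCP pose, the force, the opening and the grip force at its end, in the units of the state.
- ctrl.read_state(): the state, without advancing time (a new reading comes with each control period).
- ctrl.get_image(name): name is "scene" or "top"; returns a dict with "pixels" (480x640x3 uint8, red, green, blue), "fx", "fy", "cx", "cy" (pixels), "D" ([k1, k2, p1, p2, k3] as OpenCV has them; the pictures are not rectified), "extrinsics" (4x4, takes a point from camera to world coordinates). Camera axes: x right, y up, looking along -z (the intrinsics and any distortion apply to the point x, -y, -z); pixel columns grow to the right and rows downward; lengths in mm; the calibration is good to about 2 mm. A picture is of the moment at which its call begins. There is no depth.
- ctrl.finish_job(): hands the job in; it is judged then, once.
The state is a dict: "clock": time; "qpos": joint angles; "qd": joint speeds; "tau": joint torques, N m; "eef_pos": TCP position; "tool_rot": TCP orientation; "force": force on the tool from outside, world axes, zero at the start; "torque": the same for the moment, N m; "width": finger opening in mm; "gripper_force": force on a finger pad.
Only numpy, scipy, OpenCV 4.12 (cv2) and the standard library are available. Lean on these libraries where they do the work, as an engineer would, in place of code of your own. Each camera call takes 0.05 s, during which the arm holds its last target. There are 200 camera calls.

## Working session

There is one attempt and no reset: what is moved stays moved. The work goes in short steps, Python scripts to look and compute and a tool call to move; the robot and the scene stay as the last step left them, time stands still between calls to the robot, and variables do not carry over. Pictures are saved under pics/ and viewed, at most 10 in all, crops included, and the job is handed in when it is done.

Besides the shell and the picture viewer there is one more tool, called after ">>>" as name(argument=value, ...), one argument or row to a line, values as JSON. send_rows: Moves the arm, as the interface text tells. Its arguments: {"type":"object","properties":{"rows":{"type":"array","items":{"type":"array","items":{"type":"array","items":{"type":"number"}}}},"grip":{"type":"number"}},"required":["rows"]}

```bash
mkdir -p pics; cat > h.py <<'E'
import numpy as np, cv2, pickle
from cell import ctrl
def grab(n,tag):
    d=ctrl.get_image(n); pickle.dump(d,open(f'pics/{tag}.pkl','wb'))
    cv2.imwrite(f'pics/{tag}.png',d['pixels'][:,:,::-1]); return d
def load(tag): return pickle.load(open(f'pics/{tag}.pkl','rb'))
def K(d): return np.array([[d['fx'],0,d['cx']],[0,d['fy'],d['cy']],[0,0,1.]])
def ray(d,uv):
    p=cv2.undistortPoints(np.array(uv,float).reshape(-1,1,2),K(d),np.array(d['D'],float)).reshape(-1,2)
    E=np.array(d['extrinsics']); v=np.c_[p[:,0],-p[:,1],-np.ones(len(p))]@E[:3,:3].T
    return E[:3,3],v
def onz(d,uv,z):
    o,v=ray(d,uv); return o+v*((z-o[2])/v[:,2])[:,None]
def proj(d,P):
    E=np.array(d['extrinsics']); c=(np.array(P,float).reshape(-1,3)-E[:3,3])@E[:3,:3]; c=c*[1,-1,-1]
    return cv2.projectPoints(c,np.zeros(3),np.zeros(3),K(d),np.array(d['D'],float))[0].reshape(-1,2)
E
python3 - <<'E'
from h import *
for n in('scene','top'):
    d=grab(n,n+'0'); print(n,np.round(d['extrinsics'],3).tolist(),d['fx'],d['D'])
s=ctrl.read_state(); print(s)
E
```

```text
scene [[0.718, -0.523, 0.459, 983.607], [0.696, 0.535, -0.479, -456.251], [0.005, 0.663, 0.749, 811.256], [0.0, 0.0, 0.0, 1.0]] 447.3730839437585 [-0.07014841  0.          0.          0.          0.        ]
top [[0.01, 0.993, -0.117, 330.584], [-1.0, 0.01, 0.004, 31.437], [0.005, 0.117, 0.993, 1466.017], [0.0, 0.0, 0.0, 1.0]] 581.8092921270661 [-0.13210367  0.          0.          0.          0.        ]
{'clock': 0.1, 'qpos': array([-1.29379996,  0.62926535,  0.03847224,  1.51825829, -0.02701478,
        0.99630738, -0.01998775]), 'qd': array([-0.00140235, -0.00075998,  0.000786  , -0.00332707,  0.00036415,
        0.00131674,  0.00041685]), 'tau': array([ 3.03106841e-03, -5.64540124e+01,  1.23040672e+00, -1.93975085e+01,
        1.13212122e-02,  5.39795874e-03, -1.11052739e-05]), 'eef_pos': array([218.31429437, 611.78039489, 303.0769568 ]), 'tool_rot': array([-3.13987312e+00,  2.15947087e-05,  2.79877850e+00]), 'force': array([-0.5301404 , -0.26271474,  0.34100113]), 'torque': array([ 0.00552422, -0.00315276, -0.03758025]), 'gripper_force': 0.0, 'width': 85.60079871889752}
```

View pics/top0.png

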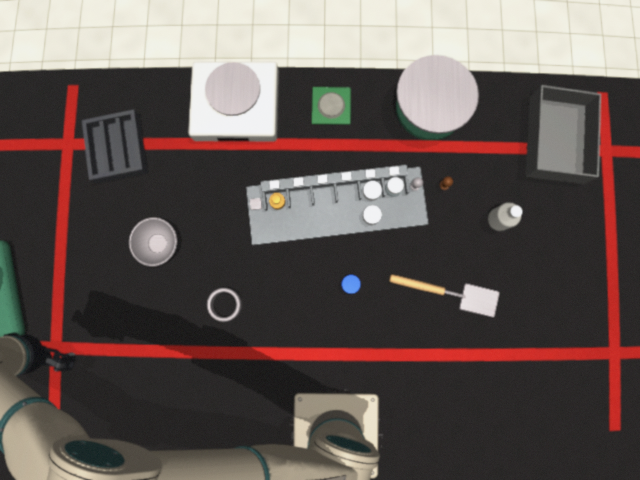

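View pics/scene0.png

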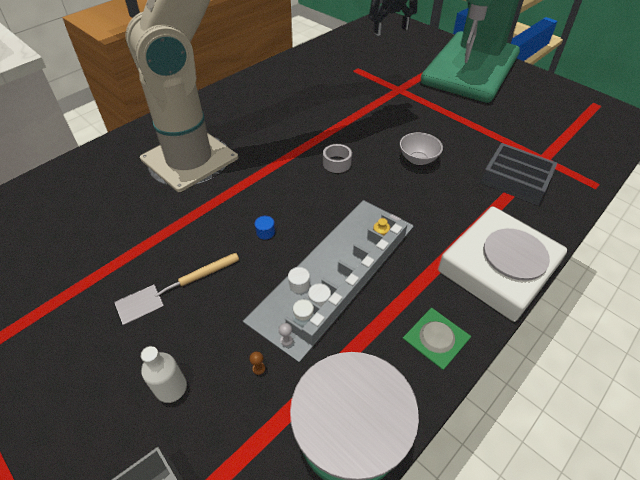

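Top view: ball post at the right end (417,183), so rack −y. Pads run from (274,184) to (395,170). The loose tin is at (372,215), with gaps 1 and 2 occupied and the third free at about (350,190). The scene view agrees: post (286,330), loose tin (299,280).

```bash
python3 - <<'E'
from h import *
T=load('top0'); S=load('scene0')
def pads(d,box,thr,amin,amax):
    im=d['pixels']; x0,y0,x1,y1=box
    sub=im[y0:y1,x0:x1]; hsv=cv2.cvtColor(sub,cv2.COLOR_RGB2HSV)
    m=((hsv[...,2]>thr)&(hsv[...,1]<50)).astype(np.uint8)
    n,l,st,c=cv2.connectedComponentsWithStats(m)
    for i in range(1,n):
        if amin<=st[i,4]<=amax: print(c[i]+[x0,y0],st[i,2:],onz(d,c[i]+[x0,y0],52)[0].round(1),'z39',onz(d,c[i]+[x0,y0],39)[0].round(1))
print('top');pads(T,(240,155,440,250),222,8,500)
print('scene');pads(S,(240,195,420,365),215,8,900)
# plate corners, top & scene
for d,box in((T,(240,155,440,250)),):
    print()
b=cv2.resize(T['pixels'][155:250,240:440,::-1],(800,380),interpolation=cv2.INTER_CUBIC)
c=cv2.resize(S['pixels'][195:365,240:420,::-1],None,fx=1.25,fy=1.25)
cv2.imwrite('pics/c1.png',b)
E
```

```text
top
[394.         170.44262295] [ 9  8 61] [ 657.5 -138.7   52. ] z39 [ 660.5 -140.3   39. ]
[370. 173.] [ 9  7 59] [650.2 -78.8  52. ] z39 [653.1 -79.8  39. ]
[346.0483871  175.83870968] [ 9  8 62] [642.2 -19.3  52. ] z39 [645.1 -19.8  39. ]
[322.078125 178.5     ] [ 9  8 64] [634.8  40.   52. ] z39 [637.6  40.1  39. ]
[297.890625 181.390625] [ 9  8 64] [626.9  99.8  52. ] z39 [629.6 100.5  39. ]
[395.17058824 184.71764706] [ 15  15 170] [ 621.3 -141.4   52. ] z39 [ 624. -143.   39.]
[274.01587302 184.11111111] [ 9  8 63] [619.4 158.9  52. ] z39 [622.1 160.1  39. ]
[372.08810573 189.3876652 ] [ 17  17 227] [608.8 -84.   52. ] z39 [611.3 -85.1  39. ]
[257.5 205.5] [ 5  6 12] [565.4 198.5  52. ] z39 [567.6 200.   39. ]
[372.08333333 213.96666667] [ 17  17 240] [547.3 -84.   52. ] z39 [549.3 -85.   39. ]
scene
[395.7826087  227.91304348] [10  7 46] [620.1 159.7  52. ] z39 [613.9 170.3  39. ]
[382.05769231 243.67307692] [10  8 52] [627.7 100.4  52. ] z39 [621.6 109.9  39. ]
[367.35714286 260.66071429] [10  9 56] [635.6  40.7  52. ] z39 [629.6  49.2  39. ]
[298.23320158 275.3715415 ] [ 20  16 253] [557.2 -90.8  52. ] z39 [549.9 -84.5  39. ]
[351.8125   278.640625] [11 10 64] [643.4 -18.5  52. ] z39 [637.6 -11.   39. ]
[318.88043478 292.33333333] [ 21  17 276] [618.3 -91.   52. ] z39 [612.  -84.7  39. ]
[334.75  297.875] [12 11 72] [650.6 -78.2  52. ] z39 [644.9 -71.7  39. ]
[302.58723404 307.61276596] [ 19  16 235] [ 620.7 -139.6   52. ] z39 [ 614.5 -134.2   39. ]
[316.725  318.6375] [13 11 80] [ 658.6 -137.9   52. ] z39 [ 653.  -132.4   39. ]
```

View pics/c1.png

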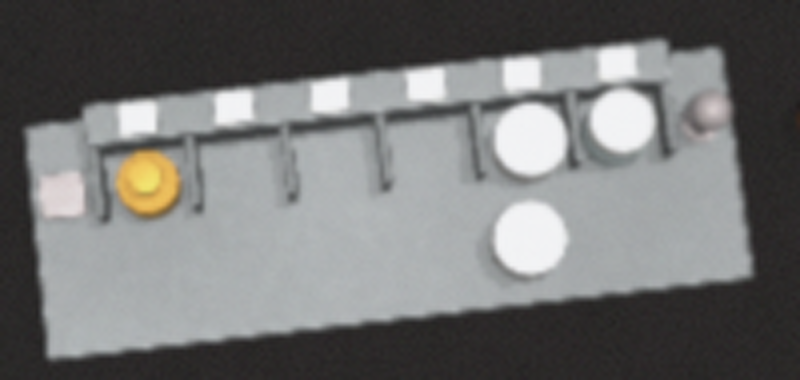

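```bash
cat >> h.py <<'E'
from scipy.spatial.transform import Rotation as Ro
YAW=0.128; C0=np.array([576.9,2.5,0]); RR=Ro.from_euler('z',YAW)
def w2r(p): return RR.inv().apply(np.array(p)-C0)
def plan(*targets):
    "rack-frame (x,y,tip z) of closed fingertip -> rows, cm, tool axes now"
    s=ctrl.read_state(); R=Ro.from_euler('xyz',s['tool_rot'])
    G=Ro.from_euler('xyz',[np.pi,0,np.pi+YAW]); w=(R.inv()*G).as_rotvec()
    print('now rack tip',w2r(s['eef_pos']+[0,0,-73]).round(1),'F',s['force'].round(1),'w',round(s['width'],1),'t',s['clock'])
    for t in targets:
        p=RR.apply(np.array(t,float))+C0+[0,0,73]
        print(t,(R.inv().apply(p-s['eef_pos'])/10).round(2),w.round(3))
E
python3 -c "
from h import *
print(w2r([549.6,-84.8,0]),w2r([657.9,-138.3,52]))
plan((62.5,-150,120),(62.5,-150,80))"
```

```text
[-38.220575   -83.10094853   0.        ] [  62.36412634 -149.98785199   52.        ]
now rack tip [-277.9  650.1  230.1] F [-0.5 -0.3  0.3] w 85.6 t 0.1
(62.5, -150, 120) [-66.63 -55.84  11.11] [-0.002 -0.    -0.471]
(62.5, -150, 80) [-66.63 -55.84  15.11] [-0.002 -0.    -0.471]
```

>>> send_rows(
  rows=[
    [[-66.6, -55.8, 11.1, 0, 0, -0.471], [-66.6, -55.8, 11.1, 0, 0, -0.471], [-66.6, -55.8, 11.1, 0, 0, -0.471], [-66.6, -55.8, 11.1, 0, 0, -0.471], [-66.6, -55.8, 11.1, 0, 0, -0.471], [-66.6, -55.8, 11.1, 0, 0, -0.471], [-66.6, -55.8, 11.1, 0, 0, -0.471], [-66.6, -55.8, 11.1, 0, 0, -0.471], [-66.6, -55.8, 11.1, 0, 0, -0.471], [-66.6, -55.8, 11.1, 0, 0, -0.471]],
  ],
  grip=255,
)

```text
clock: 1.1
eef_pos: [470.0, 182.6, 240.2]
tool_rot: [3.142, -0.0, -3.013]
force: [0.9, 0.7, 0.1]
width: -0.0
gripper_force: 0.0
```

```bash
python3 -c "
from h import *
plan((62.5,-150,100))"
```

```text
now rack tip [-83.  192.2 167.2] F [0.9 0.7 0.1] w -0.0 t 1.1
(62.5, -150, 100) [-14.54 -34.23   6.71] [ 0. -0.  0.]
```

>>> send_rows(
  rows=[
    [[-14.5, -34.2, 6.7, 0, 0, 0], [-14.5, -34.2, 6.7, 0, 0, 0], [-14.5, -34.2, 6.7, 0, 0, 0], [-14.5, -34.2, 6.7, 0, 0, 0], [-14.5, -34.2, 6.7, 0, 0, 0], [-14.5, -34.2, 6.7, 0, 0, 0], [-14.5, -34.2, 6.7, 0, 0, 0], [-14.5, -34.2, 6.7, 0, 0, 0], [-14.5, -34.2, 6.7, 0, 0, 0], [-14.5, -34.2, 6.7, 0, 0, 0]],
  ],
)

```text
clock: 2.1
eef_pos: [656.4, -136.4, 172.6]
tool_rot: [3.14, -0.002, -3.015]
force: [0.2, -0.4, -0.5]
width: 0.1
gripper_force: 0.0
```

```bash
python3 - <<'E'
from h import *
plan((62.5,-150,60),(62.5,-150,52))
d=grab('scene','s1'); t=grab('top','t1')
a=cv2.resize(d['pixels'][210:360,220:420,::-1],None,fx=3,fy=3); 
cv2.imwrite('pics/c2.png',a)
E
```

```text
now rack tip [  61.1 -147.9   99.6] F [ 0.2 -0.4 -0.5] w 0.1 t 2.1
(62.5, -150, 60) [-0.15 -0.21  3.96] [ 0.001 -0.002 -0.001]
(62.5, -150, 52) [-0.15 -0.21  4.76] [ 0.001 -0.002 -0.001]
```

View pics/c2.png

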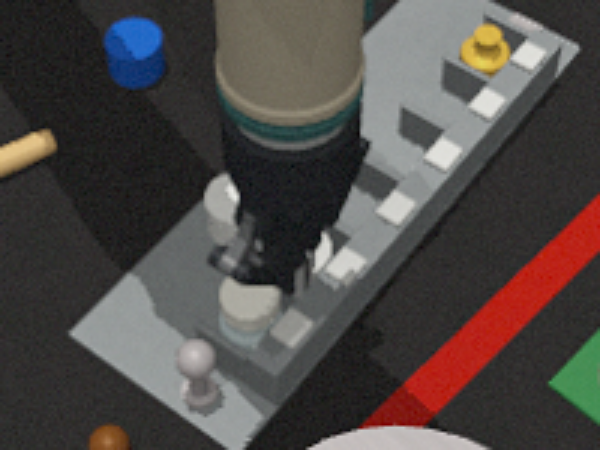

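```bash
python3 - <<'E'
from h import *
d=load('s1'); e=np.array([656.4,-136.4,0])
for z in (99.6,172.6):print((proj(d,e+[0,0,z])-[220,210])*3)
t=load('t1');print(proj(t,e+[0,0,99.6]))
E
```

```text
[[288.70307827 282.65525874]]
[[287.51027209 214.29168585]]
[[395.38879229 166.44172212]]
```

>>> send_rows(
  rows=[
    [[-0.15, -0.2, 2, 0, 0, 0], [-0.15, -0.2, 4, 0, 0, 0], [-0.15, -0.2, 4.5, 0, 0, 0], [-0.15, -0.2, 4.5, 0, 0, 0], [-0.15, -0.2, 4.7, 0, 0, 0], [-0.15, -0.2, 4.8, 0, 0, 0], [-0.15, -0.2, 4.85, 0, 0, 0], [-0.15, -0.2, 4.85, 0, 0, 0]],
  ],
)

```text
clock: 3.0
eef_pos: [658.9, -138.1, 125.5]
tool_rot: [-3.141, 0.001, -3.013]
force: [0.0, -1.0, -0.4]
width: -0.1
gripper_force: 0.0
```

```bash
python3 -c "
from h import *
plan((62.5,-150,51))"
```

```text
now rack tip [  63.4 -149.9   52.5] F [ 0.  -1.  -0.4] w -0.1 t 3.0
(62.5, -150, 51) [ 0.09 -0.01  0.15] [-0.     0.001  0.   ]
```

>>> send_rows(
  rows=[
    [[0, 0, 0.1, 0, 0, 0], [0, 0, 0.2, 0, 0, 0], [0, 0, 0.2, 0, 0, 0], [0, 0, 0.2, 0, 0, 0]],
  ],
)

```text
clock: 3.4
eef_pos: [659.0, -138.1, 124.8]
tool_rot: [-3.141, 0.001, -3.014]
force: [-2.8, 0.5, 9.8]
width: -0.1
gripper_force: 4.8
```

>>> send_rows(
  rows=[
    [[0, 0, 0, 0, 0, 0], [0, 0, -2, 0, 0, 0], [0, 3, -2, 0, 0, 0], [0, 6, -2, 0, 0, 0], [0, 6, -2, 0, 0, 0], [0, 6, -0.5, 0, 0, 0], [0, 6, -0.2, 0, 0, 0], [0, 6, 0, 0, 0, 0], [0, 6, 0, 0, 0, 0], [0, 6, 0, 0, 0, 0]],
  ],
)

```text
clock: 4.4
eef_pos: [650.8, -79.2, 124.7]
tool_rot: [3.141, -0.001, -3.015]
force: [-5.6, 3.0, 18.2]
width: -0.3
gripper_force: 9.2
```

>>> send_rows(
  rows=[
    [[0, 0, 0, 0, 0, 0], [0, 0, -2, 0, 0, 0], [0, 3, -2, 0, 0, 0], [0, 6, -2, 0, 0, 0], [0, 6, -2, 0, 0, 0], [0, 6, -0.5, 0, 0, 0], [0, 6, -0.2, 0, 0, 0], [0, 6, 0, 0, 0, 0], [0, 6, 0, 0, 0, 0], [0, 6, 0, 0, 0, 0]],
  ],
)

```text
clock: 5.4
eef_pos: [643.4, -20.7, 124.6]
tool_rot: [-3.141, -0.0, -3.016]
force: [-6.0, 3.1, 21.4]
width: -0.3
gripper_force: 10.9
```

>>> send_rows(
  rows=[
    [[0, 0, -6, 0, 0, 0], [0, 0, -6, 0, 0, 0], [10, -11.2, -6, 0, 0, 0], [10, -11.2, -6, 0, 0, 0], [10, -11.2, -6, 0, 0, 0], [10, -11.2, -6, 0, 0, 0], [10, -11.2, -6, 0, 0, 0]],
  ],
)

```text
clock: 6.1
eef_pos: [557.1, -146.5, 182.0]
tool_rot: [-3.141, -0.002, -3.02]
force: [0.1, 1.1, -0.1]
width: -0.3
gripper_force: 0.0
```

```bash
python3 -c "
from h import *
plan((-38.2,-142,16))"
```

```text
now rack tip [ -38.6 -145.3  109. ] F [ 0.1  1.1 -0.1] w -0.3 t 6.1
(-38.2, -142, 16) [-0.06  0.34  9.3 ] [-0.001 -0.002 -0.006]
```

>>> send_rows(
  rows=[
    [[0, 0, 4, 0, 0, 0], [0, 0, 8, 0, 0, 0], [0, 0, 9.3, 0, 0, 0], [0, 0, 9.3, 0, 0, 0], [0, 0, 9.3, 0, 0, 0], [0, 0, 9.3, 0, 0, 0]],
  ],
)

```text
clock: 6.7
eef_pos: [559.8, -142.9, 91.6]
tool_rot: [-3.141, 0.003, -3.013]
force: [0.3, -0.0, 0.3]
width: 0.3
gripper_force: 0.0
```

```bash
python3 - <<'E'
from h import *
plan((-38.2,-130,16))
d=grab('scene','s2'); 
cv2.imwrite('pics/c3.png',cv2.resize(d['pixels'][210:360,200:400,::-1],None,fx=3,fy=3))
E
```

```text
now rack tip [ -35.5 -142.    18.6] F [ 0.3 -0.   0.3] w 0.3 t 6.7
(-38.2, -130, 16) [0.27 1.2  0.26] [-0.001  0.003  0.   ]
```

View pics/c3.png

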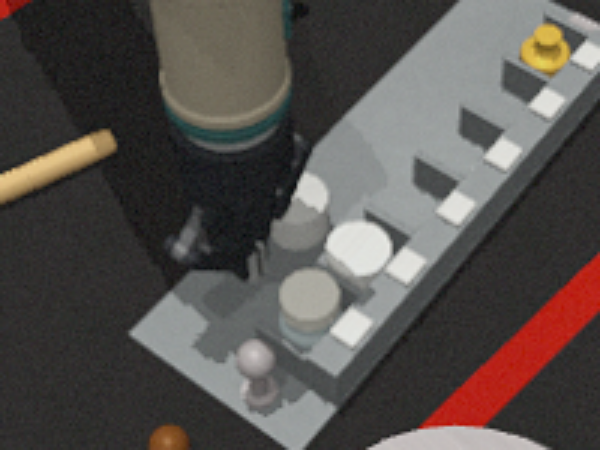

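>>> send_rows(
  rows=[
    [[0.25, 0.5, 0.2, 0, 0, 0], [0.25, 1.0, 0.2, 0, 0, 0], [0.25, 1.5, 0.2, 0, 0, 0], [0.25, 2.0, 0.2, 0, 0, 0], [0.25, 2.5, 0.2, 0, 0, 0], [0.25, 3.0, 0.2, 0, 0, 0], [0.25, 3.5, 0.2, 0, 0, 0], [0.25, 4.0, 0.2, 0, 0, 0], [0.25, 4.0, 0.2, 0, 0, 0], [0.25, 4.0, 0.2, 0, 0, 0]],
  ],
)

```text
clock: 7.75
eef_pos: [550.7, -102.9, 87.9]
tool_rot: [3.141, -0.0, -3.013]
force: [-0.2, -0.9, -0.8]
width: 0.1
gripper_force: 0.0
```

```bash
cat >> h.py <<'E'
def tin(n,tag,z=39):
    d=grab(n,tag); hsv=cv2.cvtColor(d['pixels'],cv2.COLOR_RGB2HSV)
    m=((hsv[...,2]>130)&(hsv[...,1]<50)&(np.indices(hsv.shape[:2])[0]>0)).astype(np.uint8)
    thr=215
    m=((hsv[...,2]>thr)&(hsv[...,1]<50)).astype(np.uint8)
    k,l,st,c=cv2.connectedComponentsWithStats(m)
    for i in range(1,k):
        if 40<st[i,4]<400:
            r=w2r(onz(d,c[i],z)[0])
            if abs(r[0])<100 and abs(r[1])<230: print(n,st[i,2:],r.round(1))
E
python3 -c "
from h import *
plan((-38.2,-80,16));tin('scene','s3');tin('top','t3')"
```

```text
now rack tip [ -39.4 -101.2   14.9] F [-0.2 -0.9 -0.8] w 0.1 t 7.75
(-38.2, -80, 16) [-0.12  2.12 -0.11] [ 0.001 -0.     0.001]
scene [10  7 46] [ 58.1 161.7  39. ]
scene [11  8 52] [ 57.8 100.8  39. ]
scene [10  9 56] [58.2 39.6 39. ]
scene [12 10 65] [ 58.3 -21.3  39. ]
scene [12 11 72] [ 58.2 -82.3  39. ]
scene [12  9 48] [  19.6 -153.4   39. ]
scene [13 11 80] [  58.2 -143.5   39. ]
top [ 9  8 64] [ 64.8 -30.7  39. ]
top [ 9  8 66] [64.7 29.7 39. ]
top [ 9  8 67] [64.9 90.4 39. ]
top [ 9  8 65] [ 64.7 150.8  39. ]
top [ 9 10 71] [ 21.5 202.1  39. ]
```

Tin is shadowed by the arm; look directly.

```bash
python3 - <<'E'
from h import *
d=load('s3'); 
cv2.imwrite('pics/c4.png',cv2.resize(d['pixels'][210:360,220:420,::-1],None,fx=3,fy=3))
E
```

```text
(no output)
```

View pics/c4.png

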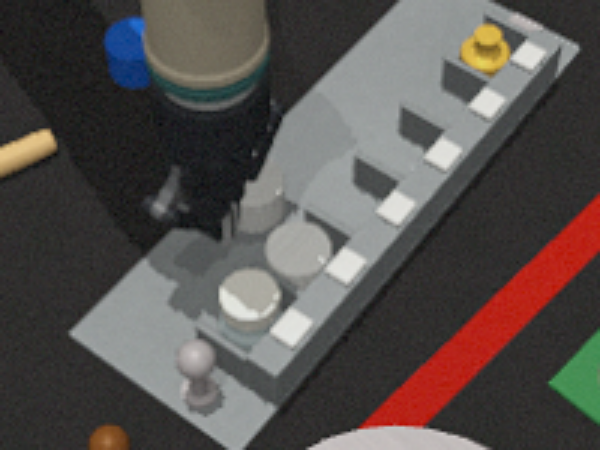

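>>> send_rows(
  rows=[
    [[-0.1, 0.5, 0, 0, 0, 0], [-0.1, 1.0, 0, 0, 0, 0], [-0.1, 1.5, 0, 0, 0, 0], [-0.1, 2.0, 0, 0, 0, 0], [-0.1, 2.6, 0, 0, 0, 0], [-0.1, 2.6, 0, 0, 0, 0], [-0.1, 2.6, 0, 0, 0, 0], [-0.1, 1.6, 0, 0, 0, 0], [-0.1, 1.6, -4, 0, 0, 0], [-0.1, 1.6, -8, 0, 0, 0]],
  ],
)

```text
clock: 8.85
eef_pos: [548.9, -88.9, 167.7]
tool_rot: [3.141, -0.004, -3.015]
force: [1.4, 1.0, 0.2]
width: 0.0
gripper_force: 0.0
```

>>> send_rows(
  rows=[
    [[0, 0, -4, 0, 0, 0], [5, -10, -6, 0, 0, 0], [10, -15, -6, 0, 0, 0], [10, -15, -6, 0, 0, 0], [10, -15, -6, 0, 0, 0], [10, -15, -6, 0, 0, 0]],
  ],
)

```text
clock: 9.45
eef_pos: [466.2, -255.9, 228.4]
tool_rot: [-3.138, -0.002, -3.024]
force: [-1.0, 0.5, -0.5]
width: 0.1
gripper_force: 0.0
```

```bash
python3 -c "
from h import *
plan((-90,-30,60));tin('scene','s4');tin('top','t4')
a=load('t4')['pixels'][155:250,240:440,::-1];b=load('s4')['pixels'][200:360,220:420,::-1]
cv2.imwrite('pics/c5.png',np.vstack([cv2.resize(a,(600,285)),cv2.resize(b,(600,315))]))"
```

```text
now rack tip [-142.8 -242.1  155.4] F [-1.   0.5 -0.5] w 0.1 t 9.45
(-90, -30, 60) [-5.08 21.3   9.46] [-0.003 -0.002 -0.011]
scene [10  7 46] [ 58.1 161.7  39. ]
scene [10  8 52] [ 58.1 100.9  39. ]
scene [ 20  15 229] [-37.4 -37.1  39. ]
scene [10  9 57] [58.1 39.5 39. ]
scene [11 10 63] [ 58.6 -21.2  39. ]
scene [ 21  17 276] [ 23.7 -91.   39. ]
scene [12 11 72] [ 58.2 -82.3  39. ]
scene [ 19  16 235] [  19.9 -140.3   39. ]
scene [13 11 80] [  58.2 -143.5   39. ]
top [ 9  8 65] [  64.7 -152.    39. ]
top [ 9  8 63] [ 64.8 -91.4  39. ]
top [ 9  8 64] [ 64.8 -30.7  39. ]
top [ 9  8 66] [64.7 29.7 39. ]
top [ 9  8 66] [64.7 90.3 39. ]
top [ 15  15 175] [  28.2 -150.3   39. ]
top [ 9  8 65] [ 64.7 150.8  39. ]
top [ 17  17 235] [ 23.3 -91.3  39. ]
top [ 9 10 70] [ 21.3 202.1  39. ]
top [ 18  18 250] [-38.1 -37.7  39. ]
```

View pics/c5.png

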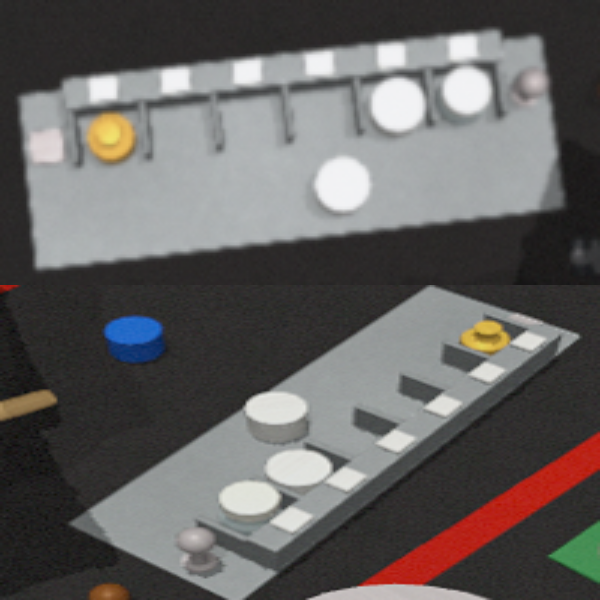

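>>> send_rows(
  rows=[
    [[-10.5, 15.2, 6, 0, 0, -0.01], [-10.5, 15.2, 6, 0, 0, -0.01], [-10.5, 15.2, 6, 0, 0, -0.01], [-10.5, 15.2, 6, 0, 0, -0.01], [-10.5, 15.2, 6, 0, 0, -0.01], [-10.5, 15.2, 6, 0, 0, -0.01], [-10.5, 15.2, 6, 0, 0, -0.01]],
  ],
)

```text
clock: 10.25
eef_pos: [554.3, -85.2, 168.0]
tool_rot: [-3.141, -0.001, -3.003]
force: [-0.1, -0.4, -0.6]
width: -0.1
gripper_force: 0.0
```

```bash
python3 -c "
from h import *
plan((-38,-85,16),(-38,-67.5,16))"
```

```text
now rack tip [-33.6 -84.1  95. ] F [-0.1 -0.4 -0.6] w -0.1 t 10.25
(-38, -85, 16) [ 0.44 -0.08  7.9 ] [-0.    -0.001  0.01 ]
(-38, -67.5, 16) [0.42 1.67 7.9 ] [-0.    -0.001  0.01 ]
```

>>> send_rows(
  rows=[
    [[0.4, -0.2, 3, 0, 0, 0.01], [0.4, -0.2, 7.9, 0, 0, 0.01], [0.4, -0.2, 7.9, 0, 0, 0.01], [0.4, -0.2, 7.9, 0, 0, 0.01], [0.4, 0.3, 7.9, 0, 0, 0.01], [0.4, 0.8, 7.9, 0, 0, 0.01], [0.4, 1.2, 7.9, 0, 0, 0.01], [0.4, 1.65, 7.9, 0, 0, 0.01], [0.4, 1.65, 7.9, 0, 0, 0.01], [0.4, 1.65, 7.9, 0, 0, 0.01]],
  ],
)

```text
clock: 11.25
eef_pos: [548.3, -68.6, 89.3]
tool_rot: [3.141, 0.0, -3.013]
force: [0.2, -0.1, 0.5]
width: -0.2
gripper_force: 0.0
```

```bash
python3 -c "
from h import *
plan((-38,-67.5,16),(-38,-75,16))"
```

```text
now rack tip [-37.4 -66.9  16.3] F [ 0.2 -0.1  0.5] w -0.2 t 11.25
(-38, -67.5, 16) [ 0.06 -0.06  0.03] [0.    0.    0.001]
(-38, -75, 16) [ 0.06 -0.81  0.03] [0.    0.    0.001]
```

>>> send_rows(
  rows=[
    [[0, -1.2, 0, 0, 0, 0], [0, -1.2, -4, 0, 0, 0], [0, -1.2, -8, 0, 0, 0], [6, -1.2, -8, 0, 0, 0], [6, 3.7, -8, 0, 0, 0], [6, 3.7, -8, 0, 0, 0], [6, 3.7, -8, 0, 0, 0], [6, 3.7, -8, 0, 0, 0]],
  ],
)

```text
clock: 12.05
eef_pos: [484.7, -41.2, 168.9]
tool_rot: [-3.141, 0.0, -3.015]
force: [-0.3, -1.4, 0.6]
width: 0.0
gripper_force: 0.0
```

```bash
python3 -c "
from h import *
plan((-97,-30,16));tin('scene','s5');tin('top','t5')"
```

```text
now rack tip [-97.1 -31.5  95.9] F [-0.3 -1.4  0.6] w 0.0 t 12.05
(-97, -30, 16) [-0.    0.16  7.99] [-0.001  0.    -0.001]
scene [10  7 46] [ 58.1 161.7  39. ]
scene [11  8 53] [ 57.9 100.7  39. ]
scene [10  9 56] [58.2 39.6 39. ]
scene [11 10 63] [ 58.3 -21.   39. ]
scene [ 21  17 276] [ 23.7 -91.   39. ]
scene [12 11 72] [ 58.2 -82.3  39. ]
scene [ 19  16 235] [  19.9 -140.3   39. ]
scene [12 11 79] [  58.1 -143.6   39. ]
top [ 9  8 65] [  64.7 -152.    39. ]
top [ 9  8 63] [ 64.8 -91.4  39. ]
top [ 9  8 64] [ 64.8 -30.7  39. ]
top [ 9  8 66] [64.7 29.7 39. ]
top [ 9  8 66] [65.  90.4 39. ]
top [ 15  15 176] [  28.3 -150.4   39. ]
top [ 9  8 65] [ 64.7 150.8  39. ]
top [ 17  11 142] [ 30.7 -91.   39. ]
top [ 9 10 70] [ 21.5 202.   39. ]
```

>>> send_rows(
  rows=[
    [[0, 0.15, 4, 0, 0, 0], [0, 0.15, 8, 0, 0, 0], [0, 0.15, 8, 0, 0, 0], [-1, 0.15, 8, 0, 0, 0], [-2, 0.15, 8, 0, 0, 0], [-2.5, 0.15, 8, 0, 0, 0], [-3, 0.15, 8, 0, 0, 0], [-3.5, 0.15, 8, 0, 0, 0], [-4, 0.15, 8, 0, 0, 0], [-4, 0.15, 8, 0, 0, 0]],
  ],
)

```text
clock: 13.15
eef_pos: [524.7, -33.3, 89.4]
tool_rot: [-3.142, 0.002, -3.013]
force: [0.1, 0.1, 0.3]
width: 0.6
gripper_force: 0.0
```

```bash
python3 -c "
from h import *
plan((-45,-30,16),(-7,-30,16));tin('scene','s6');grab('top','t6')
a=load('t6')['pixels'][155:250,240:440,::-1];b=load('s6')['pixels'][200:360,220:420,::-1]
cv2.imwrite('pics/c6.png',np.vstack([cv2.resize(a,(600,285)),cv2.resize(b,(600,315))]))"
```

```text
now rack tip [-56.3 -28.9  16.4] F [0.1 0.1 0.3] w 0.6 t 13.15
(-45, -30, 16) [-1.13 -0.11  0.04] [-0.     0.002  0.   ]
(-7, -30, 16) [-4.93 -0.12  0.05] [-0.     0.002  0.   ]
scene [10  7 46] [ 58.1 161.7  39. ]
scene [10  8 50] [ 58.1 101.   39. ]
scene [10  9 56] [58.2 39.6 39. ]
scene [12 10 64] [ 58.2 -21.1  39. ]
scene [ 21  15 226] [ 24.7 -94.1  39. ]
scene [12 11 72] [ 58.2 -82.3  39. ]
scene [ 19  16 235] [  19.9 -140.3   39. ]
scene [13 11 80] [  58.2 -143.5   39. ]
```

View pics/c6.png

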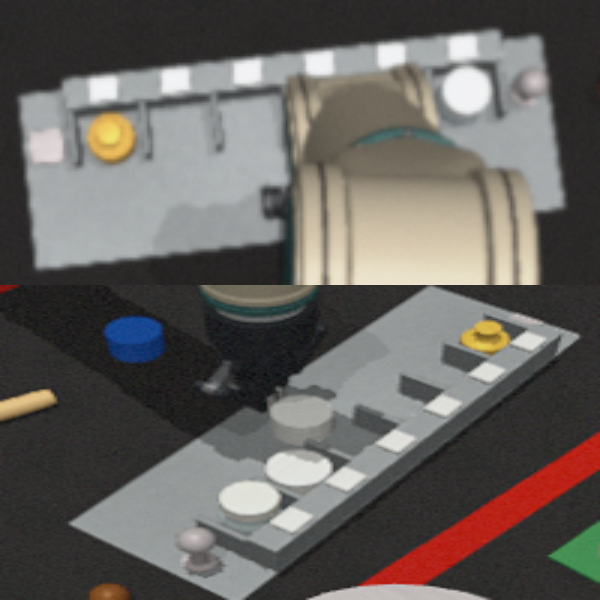

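```bash
python3 -c "
from h import *
d=load('s6')
for u,v in((269,410),(333,410),(301,390),(301,410),(301,430)): print(w2r(onz(d,(220+u/3,200+(v-285)*160/315),39)[0]).round(1))
for x,y in((-22,-29),(-22,-33),(-18,-29)):
  p=proj(d,RR.apply([x,y,39])+C0)[0]; print(x,y,(p[0]-220)*3,(p[1]-200)*315/160+285)"
```

```text
[-38.2 -42.9  39. ]
[ -1.  -14.8  39. ]
[-36.9  -6.   39. ]
[-19.6 -28.8  39. ]
[ -3.  -50.8  39. ]
-22 -29 298.2442523170651 409.0648257527333
-22 -33 294.91658670314223 411.34203236674205
-18 -29 302.62423755981064 410.77923490296814
```

>>> send_rows(
  rows=[
    [[-0.5, -0.1, 0, 0, 0, 0], [-1.0, -0.1, 0, 0, 0, 0], [-1.5, -0.1, 0, 0, 0, 0], [-2.0, -0.1, 0, 0, 0, 0], [-2.5, -0.1, 0, 0, 0, 0], [-3.0, -0.1, 0, 0, 0, 0], [-3.5, -0.1, 0, 0, 0, 0], [-4.0, -0.1, 0, 0, 0, 0], [-4.2, -0.1, 0, 0, 0, 0], [-4.3, -0.1, 0, 0, 0, 0]],
  ],
)

```text
clock: 14.25
eef_pos: [566.6, -28.9, 89.0]
tool_rot: [3.142, 0.0, -3.013]
force: [-1.2, 0.2, -0.6]
width: 0.1
gripper_force: 0.6
```

>>> send_rows(
  rows=[
    [[-0.1, 0, 0, 0, 0, 0], [-0.2, 0, 0, 0, 0, 0], [-0.3, 0, 0, 0, 0, 0], [-0.3, 0, 0, 0, 0, 0]],
  ],
)

```text
clock: 14.65
eef_pos: [569.5, -28.6, 89.1]
tool_rot: [3.142, 0.0, -3.013]
force: [-0.8, 0.2, 0.1]
width: 0.1
gripper_force: 0.3
```

```bash
python3 -c "
from h import *
plan((-7,-30,16));tin('scene','s7')"
```

```text
now rack tip [-11.3 -29.9  16.1] F [-0.8  0.2  0.1] w 0.1 t 14.65
(-7, -30, 16) [-0.43 -0.01  0.01] [0. 0. 0.]
scene [10  7 46] [ 58.1 161.7  39. ]
scene [10  8 52] [ 58.1 100.9  39. ]
scene [10  9 56] [58.2 39.6 39. ]
scene [ 20  14 176] [ 25.2 -96.9  39. ]
scene [11  9 57] [ 58.6 -84.6  39. ]
scene [ 19  16 235] [  19.9 -140.3   39. ]
scene [13 11 80] [  58.2 -143.5   39. ]
```

>>> send_rows(
  rows=[
    [[-0.1, 0, 0, 0, 0, 0], [-0.2, 0, 0, 0, 0, 0], [-0.3, 0, 0, 0, 0, 0], [-0.4, 0, 0, 0, 0, 0], [-0.4, 0, 0, 0, 0, 0]],
  ],
)

```text
clock: 15.2
eef_pos: [572.5, -28.2, 88.9]
tool_rot: [3.142, -0.002, -3.014]
force: [-3.9, -0.3, 2.3]
width: 0.1
gripper_force: 1.9
```

>>> send_rows(
  rows=[
    [[-0.1, 0, 0, 0, 0, 0], [-0.15, 0, 0, 0, 0, 0], [-0.15, 0, 0, 0, 0, 0]],
  ],
)

```text
clock: 15.5
eef_pos: [572.7, -28.2, 88.9]
tool_rot: [3.142, -0.005, -3.014]
force: [-6.9, -0.5, 5.4]
width: -0.0
gripper_force: 3.4
```

Home against the rail (force rises, no motion). Back off and verify.

>>> send_rows(
  rows=[
    [[0.5, 0, 0, 0, 0, 0], [2, 0, 0, 0, 0, 0], [5, 0, 0, 0, 0, 0], [7, 0, -3, 0, 0, 0], [7, 0, -8, 0, 0, 0], [10, -12, -12, 0, 0, 0], [10, -20, -12, 0, 0, 0], [10, -20, -12, 0, 0, 0], [10, -20, -12, 0, 0, 0], [10, -20, -12, 0, 0, 0]],
  ],
)

```text
clock: 16.5
eef_pos: [501.4, -247.9, 210.5]
tool_rot: [-3.134, 0.005, -3.024]
force: [-0.3, 0.0, -0.3]
width: 0.0
gripper_force: 0.0
```

```bash
python3 -c "
from h import *
plan();tin('scene','s8');tin('top','t8')
a=load('t8')['pixels'][155:250,240:440,::-1];b=load('s8')['pixels'][200:360,220:420,::-1]
cv2.imwrite('pics/c7.png',np.vstack([cv2.resize(a,(600,285)),cv2.resize(b,(600,315))]))"
```

```text
now rack tip [-106.9 -238.7  137.5] F [-0.3  0.  -0.3] w 0.0 t 16.5
scene [10  7 46] [ 58.1 161.7  39. ]
scene [10  8 52] [ 58.1 100.9  39. ]
scene [10  9 56] [58.2 39.6 39. ]
scene [ 20  16 246] [ 27.2 -30.1  39. ]
scene [11 10 63] [ 58.6 -21.1  39. ]
scene [ 21  17 275] [ 23.7 -90.9  39. ]
scene [12 11 72] [ 58.2 -82.3  39. ]
scene [ 19  16 233] [  19.9 -140.5   39. ]
scene [13 11 80] [  58.2 -143.5   39. ]
top [ 9  8 65] [  64.7 -152.    39. ]
top [ 9  8 63] [ 64.8 -91.4  39. ]
top [ 9  8 64] [ 64.8 -30.7  39. ]
top [ 9  8 66] [64.7 29.7 39. ]
top [ 9  8 66] [64.7 90.3 39. ]
top [ 15  15 175] [  28.2 -150.3   39. ]
top [ 9  8 65] [ 64.7 150.8  39. ]
top [ 17  17 235] [ 23.3 -91.3  39. ]
top [ 18  17 239] [ 26.5 -30.6  39. ]
top [ 9 10 72] [ 21.6 202.2  39. ]
```

View pics/c7.png

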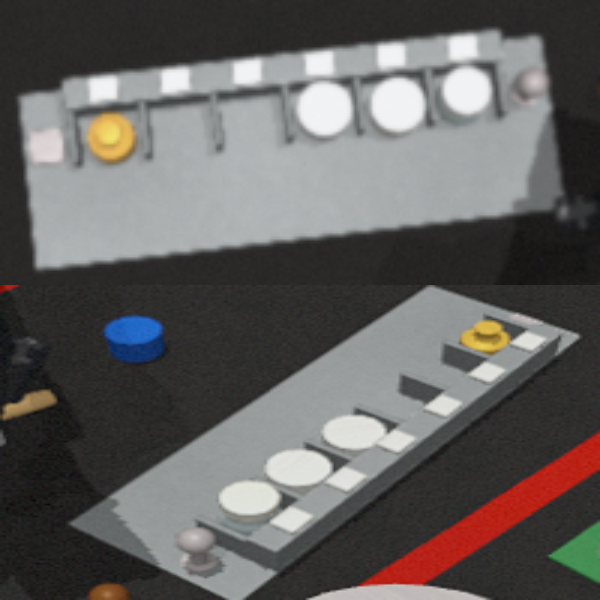

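The tin stands upright in the third gap at rack (27, −30), and the bystanders have not moved.

```bash
python3 -c "
from cell import ctrl
print(ctrl.finish_job())"
```

```text
the job is handed in; nothing more can be done
None
```

The job is handed in: I touched the pads behind the first three gaps in order and pushed the tin home upright in the third gap, at about rack (27, −30) mm. The stored tin, jar and weight still stood in their gaps in the last pictures; the hand-in returned no verdict.

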